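# Clip the logger onto the faulty board in the burn-in rack

### The job

One of the three lamps on the grey console is red: it marks the faulty power board, the lamps standing in the same left-to-right order as the three bays of the leaning rack. Take the orange spring-clip logger off its blue stand and clip it onto the middle of the top edge of that board's aluminium plate, square to the edge and pushed fully home so that the brass contact pin in its throat is pressed in, then let go so that its jaws hold it there. Leave the screwdriver, the spool and the spare board where they are.

Things in the scene. Friction and masses are not known exactly. Their poses are not given: they have to be found in the camera images.
- logger: clip-on logger, about 90 g: white core 28 x 14 x 22 mm between two orange sprung levers. Origin: middle of the core's underside (the throat, where a plate's top edge stops). z points up from jaws to handles, y is the way the jaws open and the handles are squeezed, x the hinge direction. At the start it bites the stand's strip, upright, the strip's top edge 6 mm below the origin
- logger_grip (a point): on the logger's z axis, 40 mm above its origin, between its handles: two flat plates 26 mm wide (along x), 10 to 58 mm above the origin. At rest they splay in a V, 52 mm over the upper ends; squeezed, they stop parallel, 30 mm over their outer faces. That takes about 9 N at this height; a harder squeeze does no harm
- logger_jaws (a point): on the logger's z axis, 20 mm below its origin, between the rubber jaw pads (26 mm wide along x, 14 to 26 mm below the origin). The handles squeezed fully, the pads stand 14 mm (upper end) to 19 mm (lower end) apart; let go, they clamp with about 6 N. Fingers that swing back as they open drag the logger 4 to 5 mm up before the jaws bite: follow or push it home again while letting go
- jaw_a (a joint): lever on the logger's +y side (rad): 0 when shut on a 4 mm plate, 0.22 when fully squeezed open, -0.05 when shut on nothing
- jaw_b (a joint): lever on the -y side, moves as jaw_a does
- pin (a joint): brass sprung contact pin (7 mm diameter) that stands 6 mm down out of the throat: 0 = out, 0.006 = pressed in flush with the throat; takes 0.3 to 1.2 N
- stand: blue parking stand 90 x 110 x 12 mm, fixed, origin under its centre; an aluminium strip 4 mm thick (x) and 80 mm wide (y) stands upright on it, top edge 72 mm above the bench
- rack: steel foot of the burn-in rack, fixed, 100 x 320 mm, origin under its centre, front to -x. The cradle's hinge runs along its y axis 55 mm above the bench; cheeks at both ends are 80 mm high
- cradle (a joint): lean of the cradle with its three plates (rad): 0 upright, growing as the plates' top edges lean towards the robot (rack's -x); held by a very stiff friction hinge, stays as set. Each plate carries a green board whose components stand up to 20 mm out of its far (+x) face, within 50 mm of the slot; the plates are bare above that
- bay_left (a point): slot mouth of the left (rack's +y) bay, at mid-width and mid-thickness of its aluminium plate (4 mm thick, 80 mm wide, rigid, firmly held). Axes lean with the cradle: z up along the plate, y along its width (to the left), x normal to it (away from the robot). The plate's top edge is 85 to 100 mm along z: differs per bay, not reported, to be seen or felt
- bay_mid (a point): slot mouth of the middle bay, at mid-width and mid-thickness of its aluminium plate (4 mm thick, 80 mm wide, rigid, firmly held). Axes lean with the cradle: z up along the plate, y along its width (to the left), x normal to it (away from the robot). The plate's top edge is 85 to 100 mm along z: differs per bay, not reported, to be seen or felt
- bay_right (a point): slot mouth of the right (rack's -y) bay, at mid-width and mid-thickness of its aluminium plate (4 mm thick, 80 mm wide, rigid, firmly held). Axes lean with the cradle: z up along the plate, y along its width (to the left), x normal to it (away from the robot). The plate's top edge is 85 to 100 mm along z: differs per bay, not reported, to be seen or felt
- console: grey console 70 x 240 x 60 mm beyond the rack, fixed, origin under its centre; three lamps on top at y = +70, 0 and -70 mm in its frame, for the left, middle and right bay as seen from the robot (left = +y)
- lamp_red: the red lamp, a dome 34 mm across and 18 mm high, origin at its foot
- lamp_green1: a green lamp, same size
- lamp_green2: the other green lamp
- screwdriver: screwdriver lying on the bench, leave alone; origin under its middle
- spool: steel-coloured spool 56 mm across, 46 mm high, leave alone; origin under its centre
- spare_board: loose green circuit board 90 x 70 mm with components up to 23 mm high, leave alone; origin under its centre
Not all that is in view belongs to the job. Of the things that look like the logger, the larger one is meant.

How it is judged:
At the end, for the whole second after the job is handed in: The logger sits on the plate of the bay whose lamp is red: within 25 mm of the middle of the top edge, its z axis within 0.15 rad of the plate's, centred on the plate within 6 mm, jaws shut on it (both levers below 0.06 rad), the contact pin pressed in by more than 2 mm, at rest (((y of lamp_red in the frame of console above 0.035 m and x of logger in the frame of bay_left between -0.006 and 0.006 m and y of logger in the frame of bay_left between -0.025 and 0.025 m and z of logger in the frame of bay_left between 0.075 and 0.115 m and angle between the z axis of logger and the z axis of bay_left, either way round below 0.15 rad) or (y of lamp_red in the frame of console between -0.035 and 0.035 m and x of logger in the frame of bay_mid between -0.006 and 0.006 m and y of logger in the frame of bay_mid between -0.025 and 0.025 m and z of logger in the frame of bay_mid between 0.075 and 0.115 m and angle between the z axis of logger and the z axis of bay_mid, either way round below 0.15 rad) or (y of lamp_red in the frame of console below -0.035 m and x of logger in the frame of bay_right between -0.006 and 0.006 m and y of logger in the frame of bay_right between -0.025 and 0.025 m and z of logger in the frame of bay_right between 0.075 and 0.115 m and angle between the z axis of logger and the z axis of bay_right, either way round below 0.15 rad)) and value of joint each of jaw_a, jaw_b below 0.06 rad and value of joint pin above 0.002 m and linear speed of logger below 0.02 m/s); the robot touches nothing.
It fails at once if the screwdriver is moved more than 30 mm (distance of screwdriver from where it was at the start of the episode above 0.03 m).
It fails at once if the spool is moved more than 30 mm (distance of spool from where it was at the start of the episode above 0.03 m).
It fails at once if the spare board is moved more than 30 mm (distance of spare_board from where it was at the start of the episode above 0.03 m).
It also fails if it takes over 45 s, if anything falls off the work surface, if the arm or the gripper's body presses on something with over 40 N, if the wrist force passes 120 N, or if a joint passes its speed limit or range.

### The arm

A 7-joint arm with a two-finger parallel gripper is mounted at the origin on the work surface. World frame = base frame: x ahead of the robot, y to its left, z up, the work surface at z = 0. Lengths are in m, angles in rad, forces in N, time in s.
With the tool pointing down it reaches from about 0.4 to 0.875 m from the base axis. Payload 19.3 kg.
Tool frame: the origin (TCP) lies between the finger pads; the fingertips stand bot.tcp_to_tips ahead of it and the grasp point (between the pads) is the TCP (bot.tcp_to_tips is the distance from the TCP to the fingertips, in m); z points along the fingers, y is the line along which they close (so a half turn about z gives the same grasp; the last joint's range is limited). The gripper opens to 85 mm and grips with 20 to 120 N. Pads are 22 mm wide; open, the fingers measure 114 mm over their backs; the gripper's body (76 mm by 85 mm) begins 54 mm behind the grasp point. The pads swing forward as they close: fully open they stand 13 mm farther back than shut.
Start: joints at [1.251, 0.521, -0.036, 1.599, 0.021, 1.021, -0.113], TCP at [0.154, -0.606, 0.25] pointing down, gripper open.
Joint ranges: [-2.91, 2.91], [-0.3, 2.13], [-1.5, 1.42], [0.17, 2.43], [-1.26, 4.41], [0.16, 1.93], [-2.52, 2.52]. Speed limits (rad/s): [1.89, 1.89, 2.39, 2.39, 3.01, 3.01, 3.01].

### API

Orientations are given as [roll, pitch, yaw] about the fixed x, y, z axes, in that order (R = Rz(yaw) Ry(pitch) Rx(roll)).
In Python, from workcell import telemetry, grab_frame, bot gives the robot as it stands. The module is installed in compiled form; this text tells all that it offers.
- The arm moves only by the shell command python3 -m crank 'ROWS' [FORCE]. ROWS is text: rows parted by semicolons, each of 7 numbers parted by spaces: the finger opening in m, from 0 to 0.0854, then the shift along the tool's x, y, z in m, then the turn, a rotation vector about the tool's x, y, z in degrees. A call has exactly 8 rows; each row shifts and turns the commanded pose from where the row before left it, along the tool's axes as they then stand; what a row does not reach is not made up. A row lasts 1/12 s, in which the tool goes at most 41.7 mm and 7.16 degrees, less where a joint would pass 70% of its speed; a pose out of reach is approached as far as the arm can. A call with a gripper value outside its range is refused whole. The fingers move at their own pace and stop on an object; FORCE is the grip in N (left out, the last holds). Time passes only in rows, so rows that do not move let the fingers close, or fill a call up. It gives the time, the measured TCP pose, the force, the opening and the grip force at its end, in the units of the state.
- telemetry.observe(): the state, without advancing time (a new reading comes with each control period).
- grab_frame(name): name is "scene" or "side" or "wrist"; returns a dict with "pixels" (400x640x3 uint8, red, green, blue), "depth" (400x640 float32, m along the optical axis (not along the pixel's ray), 0 where there is no reading), "vertical_fov" (degrees; the focal length in pixels is half the picture's height over the tangent of half this angle, whatever the lens; pixels are square), "cx", "cy" (the principal point, pixels), "distortion" ([k1, k2, p1, p2, k3] as OpenCV has them; the pictures are not rectified), "R" (3x3) and "t" (3): a world point X has camera coordinates R X + t; the wrist camera has in their place "hand_eye" (4x4, takes a point from camera to tool coordinates, whose origin is the TCP and whose axes are the flange's). Camera axes: x right, y down, z forward; pixel columns grow to the right and rows downward; lengths in m; the calibration is good to about 2 mm. A picture is of the moment at which its call begins: read the wrist's pose just before it.
- bot.job_done(): hands the job in; it is judged then, once.
The state is a dict: "clock": time; "qpos": joint angles; "qd": joint speeds; "joint_efforts": joint torques, N m; "position": TCP position; "tool_rot": TCP orientation; "force": force on the tool from outside, world axes, zero at the start; "moment": the same for the moment, N m; "grip_width": finger opening in m; "finger_force": force on a finger pad.
Only numpy, scipy, OpenCV 4.12 (cv2) and the standard library are available. Lean on these libraries where they do the work, as an engineer would, in place of code of your own. Each camera call takes 0.05 s, during which the arm holds its last target. There are 200 camera calls.

## Working session

There is one attempt and no reset: what is moved stays moved. The work goes in short steps, Python scripts to look and compute and a shell command to move; the robot and the scene stay as the last step left them, time stands still between calls to the robot, and variables do not carry over. Pictures are saved under pics/ and viewed, at most 10 in all, crops included, and the job is handed in when it is done.

```bash
mkdir -p pics
cat > h.py <<'E'
import numpy as np, cv2
from scipy.spatial.transform import Rotation as Ro
from workcell import telemetry, grab_frame, bot
def grab(n):
    s=telemetry.observe(); f=grab_frame(n)
    h=f["pixels"].shape[0]; fl=h/2/np.tan(np.radians(f["vertical_fov"])/2)
    f["K"]=np.array([[fl,0,f["cx"]],[0,fl,f["cy"]],[0,0,1]]); f["D"]=np.array(f["distortion"],float)
    if n=="wrist":
        T=np.eye(4); T[:3,:3]=Ro.from_euler("xyz",s["tool_rot"]).as_matrix(); T[:3,3]=s["position"]
        M=np.linalg.inv(T@np.array(f["hand_eye"])); f["R"],f["t"]=M[:3,:3],M[:3,3]
    f["R"]=np.array(f["R"]); f["t"]=np.array(f["t"]); return f
def pts(f,uv):  # depth points, world
    uv=np.atleast_2d(np.array(uv,float)); n=cv2.undistortPoints(uv.reshape(-1,1,2),f["K"],f["D"]).reshape(-1,2)
    z=f["depth"][uv[:,1].astype(int),uv[:,0].astype(int)]
    c=np.c_[n*z[:,None],z]; return (c-f["t"])@f["R"], z
def ray(f,uv,z):
    n=cv2.undistortPoints(np.array(uv,float).reshape(-1,1,2),f["K"],f["D"]).reshape(-1,2)
    d=np.c_[n,np.ones(len(n))]@f["R"]; o=-f["R"].T@f["t"]
    return o+d*((z-o[2])/d[:,2])[:,None]
def proj(f,X):
    return cv2.projectPoints(np.atleast_2d(X).astype(float),cv2.Rodrigues(f["R"])[0],f["t"],f["K"],f["D"])[0].reshape(-1,2)
def save(f,name,crop=None,s=1):
    p=f["pixels"][...,::-1]
    if crop: p=p[crop[1]:crop[3],crop[0]:crop[2]]
    cv2.imwrite("pics/"+name,cv2.resize(p,None,fx=s,fy=s,interpolation=cv2.INTER_CUBIC))
E
python3 - <<'E'
from h import *
print(telemetry.observe(), bot.tcp_to_tips)
for n in("scene","side"):
    f=grab(n); save(f,n+".png"); print(n,-f["R"].T@f["t"],f["R"][2],f["K"][0,0],f["D"])
E
```

```text
{'clock': 0.0, 'qpos': array([ 1.25082599,  0.52205537, -0.03631579,  1.59999341,  0.02118831,
        1.02111827, -0.11280277]), 'qd': array([-0.00188423,  0.00120039,  0.00169657, -0.00070263,  0.00033836,
       -0.00099126, -0.00057716]), 'joint_efforts': array([ 5.37057786e-04, -9.27124786e+01,  1.98075145e+00, -3.69936919e+01,
        1.79134542e-02,  8.20309360e-03, -1.07976948e-04]), 'position': array([ 0.15437094, -0.60530545,  0.24970531]), 'tool_rot': array([-3.14040563e+00,  8.13706709e-05,  2.49741200e-01]), 'force': array([-0.67149234,  0.07633566,  0.20535759]), 'moment': array([ 0.08147433, -0.00918031,  0.06183481]), 'finger_force': 0.0, 'grip_width': 0.08557752550601284} 0.019
scene [1.05106316 0.58148891 0.74084736] [-0.46378329 -0.62268509 -0.63021294] 388.6705401214535 [-0.0335806  0.         0.         0.         0.       ]
side [ 0.20429716 -0.5524387   0.75842294] [ 0.39272191  0.54679254 -0.73945075] 376.50454155600977 [-0.08416264  0.          0.          0.          0.        ]
```

View pics/scene.png

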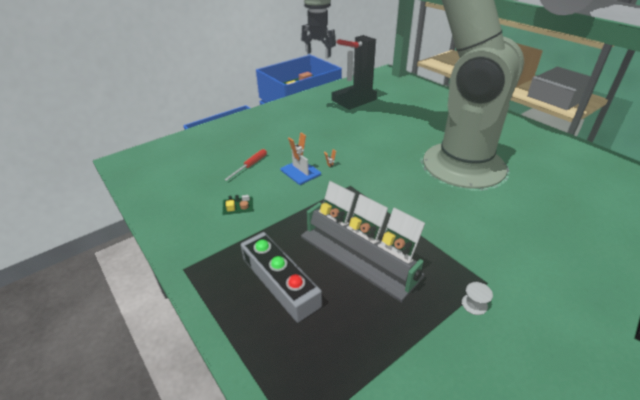

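View pics/side.png

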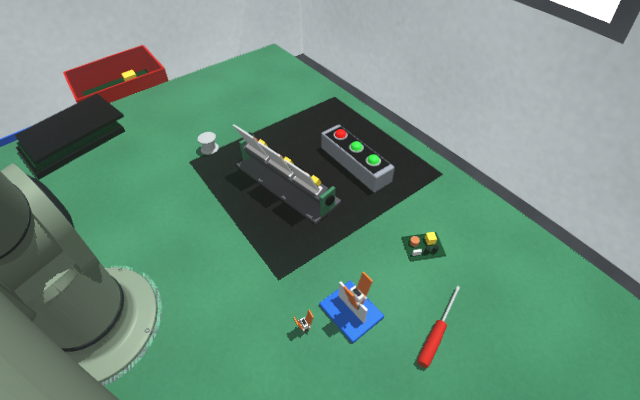

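Scene view: the red lamp is at (295,282), nearest the spool end, so it is the left (+y) bay, with its plate at (405,225) in scene and about (243,140) in side. Logger candidates:
- On the blue stand: scene (299,150), side (357,290).
- Small lookalike on the bench: scene (331,158), side (304,322).

The one on the stand is the larger, so I choose it and check it in the crop.

Run:
```python
from h import *
S=grab("scene"); D=grab("side")
def hsv(f): return cv2.cvtColor(f["pixels"],cv2.COLOR_RGB2HSV)
def box(m,x0,y0,x1,y1):
    k=np.zeros_like(m); k[y0:y1,x0:x1]=m[y0:y1,x0:x1]; return k
for n,f,b,pb in(("scene",S,(270,130,330,185),(385,208,425,250)),("side",D,(315,270,390,345),(225,120,330,205))):
    H=hsv(f)
    blue=box(cv2.inRange(H,(105,120,60),(125,255,255)),*b)
    uv=np.argwhere(blue>0)[:,::-1]; X,z=pts(f,uv); top=X[(abs(X[:,2]-0.012)<0.006)&(z>0)]
    r=cv2.minAreaRect(top[:,:2].astype(np.float32)); print(n,"stand",r,len(top))
    org=box(cv2.inRange(H,(3,120,100),(18,255,255)),*b)
    X,z=pts(f,np.argwhere(org>0)[:,::-1]); X=X[z>0]; print("orange",np.median(X,0),X.min(0),X.max(0))
    for q in (X[X[:,2]>0.1],): 
        if len(q): print(" orange rect",cv2.minAreaRect(q[:,:2].astype(np.float32)))
    red=cv2.inRange(H,(0,150,120),(4,255,255)) 
    wh=box(cv2.inRange(H,(0,0,90),(179,45,255)),*b)
    X,z=pts(f,np.argwhere(wh>0)[:,::-1]); X=X[(z>0)&(X[:,2]>.02)&(X[:,2]<.07)]
    if len(X)>5: print("strip",X.mean(0),cv2.minAreaRect(X[:,:2].astype(np.float32)),X[:,2].max())
    # plates
    gy,gx=np.mgrid[0:400,0:640]; X,z=pts(f,np.c_[gx.ravel(),gy.ravel()]); X=X.reshape(400,640,3)
    m=box(((X[...,2]>.11)&(X[...,2]<.2)).astype(np.uint8),*((300,170,440,260) if n=="scene" else (220,110,345,215)))
    nl,lab,st,c=cv2.connectedComponentsWithStats(m)
    for i in range(1,nl):
        if st[i,4]>30:
            P=X[lab==i]; c0=P.mean(0); u,s,v=np.linalg.svd(P-c0,full_matrices=False); print(" plate",st[i],c0.round(4),"n",v[2].round(3),s.round(3),"zmax",P[:,2].max().round(4))
    np.save(n+"X.npy",X)
save(S,"cropS.png",(270,120,430,260),5); 
save(D,"cropD.png",(220,110,400,350),2.4)
```

```text
scene stand ((0.4653472304344177, -0.3048388957977295), (0.09003491699695587, 0.11070086807012558), 0.28772738575935364) 378
orange [ 0.44948385 -0.31102964  0.11065638] [ 0.30517734 -0.5119995   0.00198702] [ 0.49055763 -0.26880823  0.13586079]
 orange rect ((0.4656186103820801, -0.31471967697143555), (0.049559593200683594, 0.024142559617757797), 2.205479145050049)
strip [ 0.46106161 -0.29917537  0.04292196] ((0.4325989782810211, -0.28681695461273193), (0.06972435861825943, 0.12422751635313034), 56.41189956665039) 0.06957705394017984
 plate [325 182  30  29 494] [ 0.55   -0.0044  0.1326] n [-0.906 -0.165 -0.389] [0.526 0.308 0.033] zmax 0.1549
 plate [354 195  34  36 694] [0.5333 0.0899 0.1338] n [0.88  0.144 0.453] [0.622 0.435 0.077] zmax 0.1604
 plate [ 384  208   41   41 1020] [0.5171 0.1823 0.136 ] n [0.834 0.156 0.529] [0.744 0.637 0.137] zmax 0.1675
side stand ((0.46080562472343445, -0.30622509121894836), (0.08892190456390381, 0.11012003570795059), 0.5111705660820007) 1415
orange [ 0.47671707 -0.31622439  0.11213837] [ 0.43572548 -0.32955563 -0.0024903 ] [ 0.54839434 -0.24876571  0.13458166]
 orange rect ((0.4618145525455475, -0.31600674986839294), (0.05195985361933708, 0.025751296430826187), 1.6351168155670166)
strip [ 0.45983715 -0.31050025  0.04169082] ((0.4622602164745331, -0.3069906234741211), (0.07898561656475067, 0.013378223404288292), 86.38580322265625) 0.06968861164220147
 plate [232 124  84  61 564] [0.5284 0.0867 0.1369] n [-0.842 -0.144 -0.52 ] [1.922 0.458 0.113] zmax 0.1644
```

View pics/cropS.png

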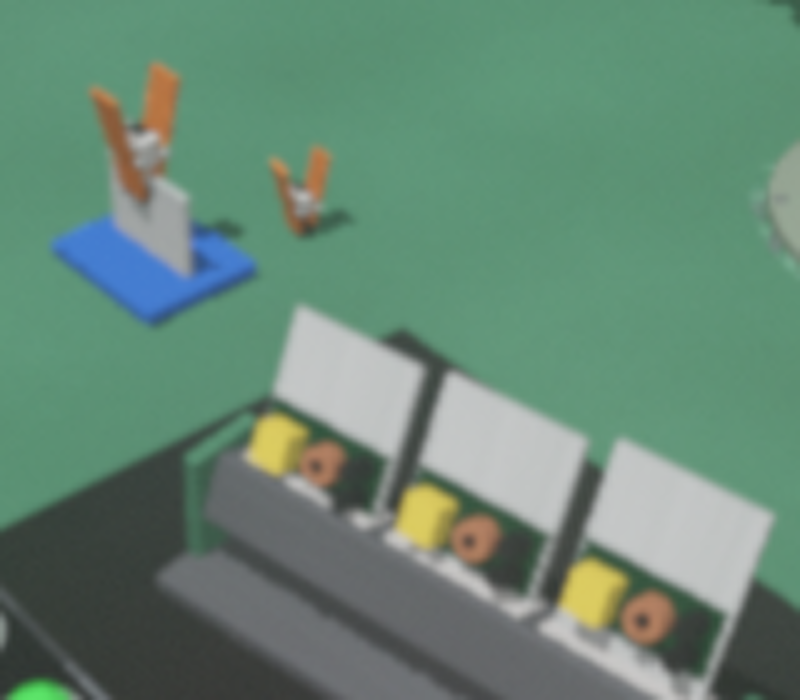

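The crop shows a large orange V on a white core biting the strip on the blue stand: the logger. The one beside it on the bench is clearly smaller, the lookalike. I'll move above the logger now and refine the left plate's plane on the way.

```bash
python3 -m crank '0.0854 0.031 -0.017 0 0 0 0;0.0854 0.031 -0.017 0 0 0 0;0.0854 0.031 -0.017 0 0 0 0;0.0854 0.031 -0.017 0 0 0 0;0.0854 0.031 -0.017 0 0 0 0;0.0854 0.031 -0.017 0 0 0 0;0.0854 0.031 -0.017 0 0 0 0;0.0854 0.031 -0.017 0 0 0 0'
python3 -m crank '0.0854 0.031 -0.017 0 0 0 0;0.0854 0.031 -0.017 0 0 0 0;0.0854 0.031 -0.017 0 0 0 0;0.0854 0.031 -0.017 0 0 0 0;0.0854 0 0 0 0 0 -6.8;0.0854 0 0 0 0 0 -6.8;0.0854 0 0 0 0 0 -6.8;0.0854 0 0 0 0 0 -6.8'
python3 -m crank '0.0854 0 0 0 0 0 -6.8;0.0854 0 0 0 0 0 -6.8;0.0854 0 0 0 0 0 -6.8;0.0854 0 0 0 0 0 -6.8;0.0854 0 0 0 0 0 -6.8;0.0854 0 0 0 0 0 -6.8;0.0854 0 0 0 0 0 -6.8;0.0854 0 0 0 0 0 0'
python3 - <<'E'
from h import *
print(telemetry.observe()["qpos"].round(3))
X=np.load("sceneX.npy"); f=grab("scene")
H=cv2.cvtColor(f["pixels"],cv2.COLOR_RGB2HSV); m=cv2.inRange(H,(0,0,120),(179,45,255))
k=np.zeros_like(m); k[205:255,384:428]=m[205:255,384:428]
k=cv2.erode(k,np.ones((3,3)))
P=X[(k>0)&(X[...,2]>.105)&(X[...,2]<.2)]
for _ in range(8):
    c=P.mean(0); v=np.linalg.svd(P-c,full_matrices=False)[2]; d=abs((P-c)@v[2]); P=P[d<max(.003,2*d.std())]
n=v[2]*np.sign(v[2][0]); print(len(P),"c",c,"n",n,d.std(),"lean",np.arcsin(n[2]),"yaw",np.arctan2(n[1],n[0]))
w=grab("wrist"); save(w,"w1.png"); print(-w["R"].T@w["t"])
E
```

```text
clock: 0.87
position: [0.3621, -0.4111, 0.2503]
tool_rot: [-3.142, 0.0, 0.25]
force: [0.9, -0.3, 0.9]
grip_width: 0.0857
finger_force: 0.0
clock: 1.53
position: [0.4646, -0.3157, 0.2502]
tool_rot: [-3.141, 0.0, 0.731]
force: [-0.1, -0.4, -0.8]
grip_width: 0.0855
finger_force: 0.0
clock: 2.2
position: [0.4644, -0.3161, 0.2501]
tool_rot: [-3.141, -0.0, 1.561]
force: [-0.3, -0.3, 0.7]
grip_width: 0.0855
finger_force: 0.0
[ 0.813  0.449 -0.438  1.753  0.222  0.988  0.28 ]
634 c [0.51152069 0.18036001 0.14462183] n [0.90869504 0.16383314 0.38396879] 0.0007534793829280271 lean 0.39409074208024414 yaw 0.17837862859073442
[ 0.46557986 -0.23193821  0.37487249]
```

View pics/w1.png

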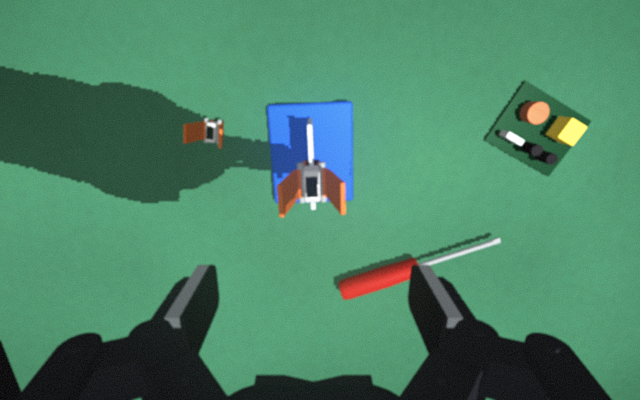

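Wrist view: the logger's handle ends are near (283,213) and (345,213), its core at (312,185), and the strip runs from (309,120) to (313,208). The screwdriver handle is at (375,280). I'll measure the logger centre and yaw here.

Run:
```python
from h import *
f=grab("wrist"); H=cv2.cvtColor(f["pixels"],cv2.COLOR_RGB2HSV)
m=cv2.inRange(H,(3,120,80),(18,255,255)); k=np.zeros_like(m); k[160:225,265:360]=m[160:225,265:360]
uv=np.argwhere(k>0)[:,::-1]; X,z=pts(f,uv); 
for nm,s in(("L",uv[:,0]<312),("R",uv[:,0]>=312)):
    P=X[s&(z>0)]; t=P[P[:,2]>.125]; print(nm,P.min(0).round(4),P.max(0).round(4),"top",t.mean(0).round(4),cv2.minAreaRect(t[:,:2].astype(np.float32)))
t=X[(z>0)&(X[:,2]>.12)]; print(cv2.minAreaRect(t[:,:2].astype(np.float32)))
m=cv2.inRange(H,(105,120,60),(125,255,255)); k=np.zeros_like(m); k[90:215,255:365]=m[90:215,255:365]
print("stand",cv2.minAreaRect(ray(f,np.argwhere(k>0)[:,::-1],.012)[:,:2].astype(np.float32)))
w=cv2.inRange(H,(0,0,150),(179,50,255)); k=np.zeros_like(w); k[110:160,300:322]=w[110:160,300:322]
q=ray(f,np.argwhere(k>0)[:,::-1],.072); print("strip top",q.mean(0),cv2.fitLine(q[:,:2].astype(np.float32),2,0,.01,.01).ravel())
```

```text
L [ 0.4215 -0.3816  0.0009] [ 0.4529 -0.303   0.1365] top [ 0.4405 -0.3161  0.1324] ((0.44038257002830505, -0.3164920508861542), (0.02621360495686531, 0.005733648780733347), 88.73060607910156)
R [ 0.4724 -0.3825 -0.0006] [ 0.4981 -0.3023  0.1364] top [ 0.4848 -0.3154  0.1328] ((0.4851790964603424, -0.31505486369132996), (0.005611948668956757, 0.025422805920243263), 0.6599304676055908)
((0.46249741315841675, -0.3159197270870209), (0.05091645568609238, 0.026110703125596046), 1.3211885690689087)
stand ((0.46178531646728516, -0.3063909411430359), (0.08970028907060623, 0.10960166156291962), 1.2086514234542847)
strip top [ 0.46149007 -0.28247212  0.072     ] [ 0.02043744 -0.99979115  0.46149006 -0.28247213]
```

```bash
python3 -m crank '0.0854 0 -0.002 0.012 0 0 -1.8;0.0854 0 0 0.02 0 0 0;0.0854 0 0 0.02 0 0 0;0.0854 0 0 0.02 0 0 0;0.0854 0 0 0.02 0 0 0;0.0854 0 0 0.02 0 0 0;0.0854 0 0 0.02 0 0 0;0.0854 0 0 0 0 0 0' 40
python3 -m crank '0.02 0 0 0 0 0 0;0.02 0 0 0 0 0 0;0.02 0 0 0 0 0 0;0.02 0 0 0 0 0 0;0.02 0 0 0 0 0 0;0.02 0 0 0 0 0 0;0.02 0 0 0 0 0 0;0.02 0 0 0 0 0 0' 40
python3 - <<'E'
from h import *
print(telemetry.observe()["force"])
f=grab("side"); save(f,"g1.png",(310,240,410,350),5)
E
```

```text
clock: 3.02
position: [0.4611, -0.3151, 0.1152]
tool_rot: [-3.138, -0.002, 1.584]
force: [-0.3, 0.5, -0.7]
grip_width: 0.0852
finger_force: 0.0
clock: 3.68
position: [0.4629, -0.3163, 0.1191]
tool_rot: [3.141, 0.001, 1.586]
force: [0.4, -0.2, 8.4]
grip_width: 0.028
finger_force: 46.3
[ 0.42078745 -0.15445537  8.35581399]
```

View pics/g1.png

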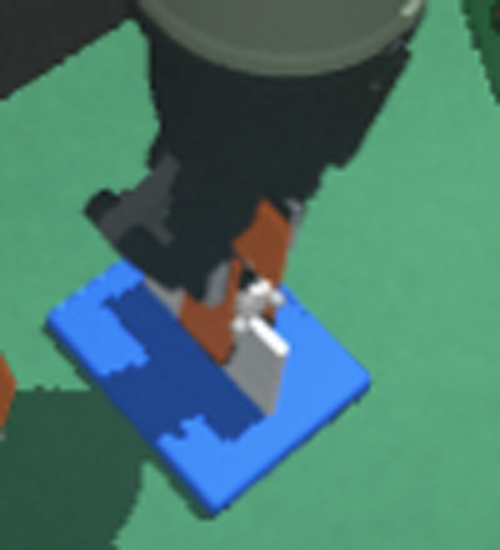

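Gripped: width 28 mm, handles squeezed, and the logger is still over the strip. Now lift and traverse.

```bash
python3 -m crank '0.02 0 0 -0.01 0 0 0;0.02 0 0 -0.02 0 0 0;0.02 0 0 -0.03 0 0 0;0.02 0 0 -0.035 0 0 0;0.02 0 0 -0.035 0 0 0;0.02 0 0 -0.03 0 0 0;0.02 0.03 0 0 0 0 0;0.02 0.035 0 0 0 0 0' 60
python3 -m crank '0.02 0.038 0 0 0 0 0;0.02 0.038 0 0 0 0 0;0.02 0.038 0 0 0 0 0;0.02 0.038 0 0 0 0 0;0.02 0.038 0 0 0 0 0;0.02 0.038 0 0 0 0 0;0.02 0.038 0 0 0 0 0;0.02 0.03 0 0 0 0 0'
python3 - <<'E'
from h import *
# left plate from the scene camera, rotated into plate axes
X=np.load("sceneX.npy"); f=grab("scene")
H=cv2.cvtColor(f["pixels"],cv2.COLOR_RGB2HSV); m=cv2.inRange(H,(0,0,120),(179,45,255))
k=np.zeros_like(m); k[200:262,380:432]=m[200:262,380:432]
n=np.array([0.9087,0.1638,0.3840]); n/=np.linalg.norm(n); c=np.array([0.5115,0.1804,0.1446])
y=np.cross([0,0,1],n); y/=np.linalg.norm(y); z=np.cross(n,y); B=np.c_[n,y,z]
k2=(k>0)
uv=np.argwhere(k2)[:,::-1]
# intersect rays with the plate's far face
nn=cv2.undistortPoints(uv.astype(float).reshape(-1,1,2),f["K"],f["D"]).reshape(-1,2)
d=np.c_[nn,np.ones(len(nn))]@f["R"]; o=-f["R"].T@f["t"]; P=o+d*(((c-o)@n)/(d@n))[:,None]
dep=X[uv[:,1],uv[:,0]]; P=P[abs((dep-c)@n)<.008]
q=((P-c)@B)[:,1:]
for lo in np.arange(-.03,.06,.01):
    s=q[(q[:,1]>lo)&(q[:,1]<=lo+.01)]
    if len(s): print(round(lo,3),len(s),s[:,0].min().round(4),s[:,0].max().round(4))
print("top by y",[(round(a,3),q[(q[:,0]>a)&(q[:,0]<a+.01),1].max().round(4)) for a in np.arange(-.04,.04,.01) if ((q[:,0]>a)&(q[:,0]<a+.01)).any()])
yc=(np.percentile(q[:,0],1)+np.percentile(q[:,0],99))/2; T=c+yc*y+np.percentile(q[:,1],99)*z-.002*n
print("T",T,"axes",n,y,z)
s=telemetry.observe(); print(s["position"],s["tool_rot"],s["qpos"].round(2),s["grip_width"])
R=Ro.from_euler("xyz",s["tool_rot"]).as_matrix(); Rt=np.c_[y,n,-z]
print("rotvec tool deg",np.degrees(Ro.from_matrix(R.T@Rt).as_rotvec()))
np.savez("plate.npz",T=T,Rt=Rt)
print("after turn shift to T+.10z",Rt.T@(T+.1*z-s["position"]))
w=grab("wrist"); save(w,"w2.png")
E
```

```text
clock: 4.4
position: [0.4615, -0.252, 0.2804]
tool_rot: [3.139, 0.002, 1.583]
force: [1.2, 1.0, -2.1]
grip_width: 0.0275
finger_force: 62.0
clock: 5.07
position: [0.4561, 0.0478, 0.2792]
tool_rot: [3.141, -0.0, 1.588]
force: [0.0, -0.6, -1.4]
grip_width: 0.0273
finger_force: 62.0
-0.03 118 -0.0608 0.0404
-0.02 157 -0.0641 0.0409
-0.01 164 -0.0682 0.0402
0.0 170 -0.0714 0.0407
0.01 172 -0.0739 0.0408
0.02 66 -0.0405 0.0405
top by y [(np.float64(-0.04), np.float64(0.024)), (np.float64(-0.03), np.float64(0.024)), (np.float64(-0.02), np.float64(0.0241)), (np.float64(-0.01), np.float64(0.0241)), (np.float64(0.0), np.float64(0.0241)), (np.float64(0.01), np.float64(0.0242)), (np.float64(0.02), np.float64(0.0242)), (np.float64(0.03), np.float64(0.0242))]
T [0.50307238 0.16468396 0.16603867] axes [0.90868995 0.16379819 0.38399575] [-0.17739847  0.98413911  0.        ] [-0.37790524 -0.06812026  0.92333486]
[0.45601706 0.05279901 0.27945814] [ 3.14013215e+00 -2.20810220e-03  1.59278378e+00] [ 0.29  0.27 -0.64  1.96  0.19  0.97 -0.42] 0.027651267038100155
rotvec tool deg [-22.44174108   1.64710676  -8.8653212 ]
after turn shift to T+.10z [0.10176281 0.01753264 0.03012824]
```

View pics/w2.png

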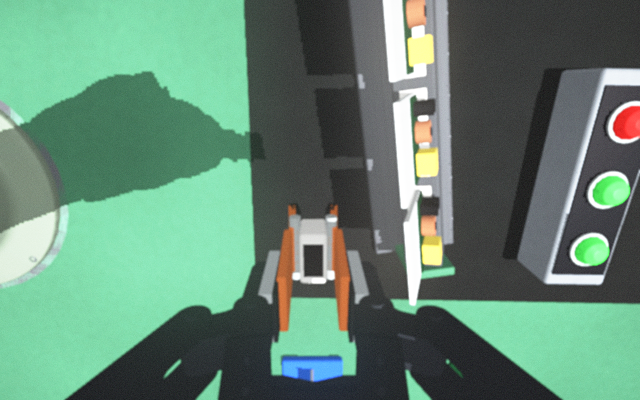

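Wrist view: the logger sits squarely between the fingers with its core at (313,240). The left plate is the top one at (395,40), its lamp red at (628,122). I'll turn the tool to the plate's lean and correct the plate centre, since the neighbour plate had leaked into the width estimate (true y span ±40.5 mm).

```bash
python3 -m crank '0.02 0 0 0 -5.6 0.4 -2.2;0.02 0 0 0 -5.6 0.4 -2.2;0.02 0 0 0 -5.6 0.4 -2.2;0.02 0 0 0 -5.6 0.4 -2.2;0.02 0.024 0 0 0 0 0;0.02 0.03 0 0 0 0 0;0.02 0.03 0 0 0 0 0;0.02 0.024 0 0 0 0 0'
cat > rel.py <<'E'
from h import *
d=np.load("plate.npz"); Rt=d["Rt"]; y,n,mz=Rt.T; z=-mz; T=np.array([0.5006,0.1785,0.166])
s=telemetry.observe(); p=s["position"]; R=Ro.from_euler("xyz",s["tool_rot"]).as_matrix()
print("rotvec left",np.degrees(Ro.from_matrix(R.T@Rt).as_rotvec()).round(2),"TCP from T: y,n,z",((p-T)@y).round(4),((p-T)@n).round(4),((p-T)@z).round(4),"force y,n,z",(s["force"]@np.c_[y,n,z]).round(1),"clock",s["clock"],"q",s["qpos"].round(2))
E
python3 rel.py
python3 - <<'E'
from h import *
f=grab("wrist"); he=np.array(f["hand_eye"])
H=cv2.cvtColor(f["pixels"],cv2.COLOR_RGB2HSV)
def tool(m):
    uv=np.argwhere(m>0)[:,::-1]; n=cv2.undistortPoints(uv.astype(float).reshape(-1,1,2),f["K"],f["D"]).reshape(-1,2)
    z=f["depth"][uv[:,1],uv[:,0]]; q=np.c_[n*z[:,None],z][z>0]; return q@he[:3,:3].T+he[:3,3]
for nm,lo,hi in(("white",(0,0,110),(179,60,255)),("orange",(3,120,60),(18,255,255))):
    m=cv2.inRange(H,lo,hi); k=np.zeros_like(m); k[200:335,275:352]=m[200:335,275:352]
    q=tool(k); q=q[q[:,2]<.08]
    print(nm,len(q),q.min(0).round(4),q.max(0).round(4)); print(np.histogram(q[:,2],bins=np.arange(-.02,.08,.005)))
    for a in np.arange(-.02,.07,.01):
        s=q[(q[:,2]>a)&(q[:,2]<a+.01)]
        if len(s)>4: print(" z",round(a,3),np.percentile(s[:,:2],2,axis=0).round(4),np.percentile(s[:,:2],98,axis=0).round(4))
save(f,"w3.png")
E
```

```text
clock: 5.83
position: [0.4381, 0.1525, 0.2789]
tool_rot: [2.748, 0.003, 1.741]
force: [1.4, 0.5, -0.7]
grip_width: 0.0274
finger_force: 62.0
rotvec left [-0.05  0.36 -0.36] TCP from T: y,n,z -0.0145 -0.0177 0.1296 force y,n,z [ 0.3  1.1 -1.2] clock 5.8333 q [ 0.12  0.1  -0.72  2.22  0.47  0.52 -0.79]
white 2163 [-0.0184 -0.0175 -0.0079] [0.0187 0.0175 0.0741]
(array([  0,   0,   6,  28,  36,  47,  43,   6, 569, 307, 263, 738,  89,
         7,   0,   0,   6,   9,   9]), array([-2.00000000e-02, -1.50000000e-02, -1.00000000e-02, -5.00000000e-03,
        3.46944695e-18,  5.00000000e-03,  1.00000000e-02,  1.50000000e-02,
        2.00000000e-02,  2.50000000e-02,  3.00000000e-02,  3.50000000e-02,
        4.00000000e-02,  4.50000000e-02,  5.00000000e-02,  5.50000000e-02,
        6.00000000e-02,  6.50000000e-02,  7.00000000e-02,  7.50000000e-02]))
 z -0.01 [ 0.0104 -0.016 ] [0.0115 0.0158]
 z 0.0 [ 0.0103 -0.017 ] [0.0117 0.0169]
 z 0.01 [-0.0111 -0.0175] [0.0116 0.0172]
 z 0.02 [-0.0129 -0.0068] [0.0143 0.0069]
 z 0.03 [-0.0172 -0.0115] [0.0182 0.0113]
 z 0.04 [ 0.0129 -0.0133] [0.0177 0.013
[... 248 characters left out ...]
00000e-02, -1.50000000e-02, -1.00000000e-02, -5.00000000e-03,
        3.46944695e-18,  5.00000000e-03,  1.00000000e-02,  1.50000000e-02,
        2.00000000e-02,  2.50000000e-02,  3.00000000e-02,  3.50000000e-02,
        4.00000000e-02,  4.50000000e-02,  5.00000000e-02,  5.50000000e-02,
        6.00000000e-02,  6.50000000e-02,  7.00000000e-02,  7.50000000e-02]))
 z -0.02 [-0.0117 -0.0137] [0.0129 0.0138]
 z -0.01 [-0.0094 -0.0143] [0.0135 0.014 ]
 z 0.0 [-0.0104 -0.0143] [0.0134 0.0142]
 z 0.01 [-0.0086 -0.0142] [0.0136 0.0142]
 z 0.02 [-0.0068 -0.0145] [0.0135 0.0143]
 z 0.03 [-0.0113 -0.0142] [0.0132 0.0137]
 z 0.05 [ 0.0126 -0.014 ] [0.0137 0.0138]
 z 0.06 [ 0.0121 -0.0146] [0.0135 0.0135]
```

View pics/w3.png

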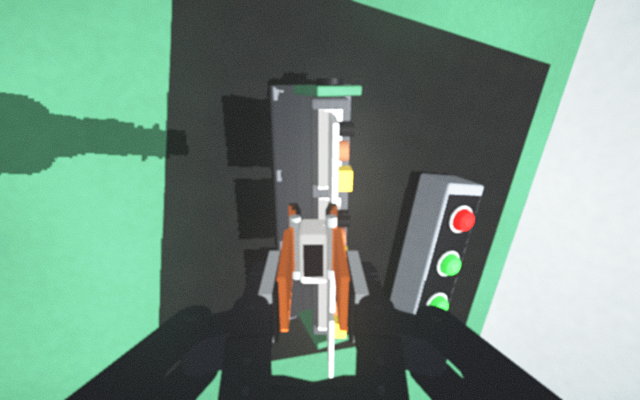

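Wrist view: the plates are seen edge-on, with the left plate at (335,110)–(335,190) just beyond the logger. The logger is centred in the grip (origin at tool z ≈ 42 mm). Shift over the plate and look again.

```bash
python3 -m crank '0.02 0.005 0.006 0 0 0.36 -0.36;0.02 0.005 0.006 0.005 0 0 0;0.02 0.0045 0.0057 0.005 0 0 0;0.02 0 0 0.005 0 0 0;0.02 0 0 0.005 0 0 0;0.02 0 0 0 0 0 0;0.02 0 0 0 0 0 0;0.02 0 0 0 0 0 0'
python3 rel.py
python3 - <<'E'
from h import *
d=np.load("plate.npz"); Rt=d["Rt"]; T=np.array([0.5006,0.1785,0.166])
f=grab("wrist"); gy,gx=np.mgrid[0:400,0:640]; X,zz=pts(f,np.c_[gx.ravel(),gy.ravel()])
# tool-oriented plate coords: y, n, z(up)
q=(X-T)@Rt; q[:,2]*=-1
H=cv2.cvtColor(f["pixels"],cv2.COLOR_RGB2HSV); wh=cv2.inRange(H,(0,0,90),(179,70,255)).ravel()>0
s=(zz>0)&wh&(abs(q[:,0])<.043)&(abs(q[:,1])<.02)&(q[:,2]>-.012)&(q[:,2]<.012)
Q=q[s]; print(len(Q))
for a in np.arange(-.045,.045,.01):
    w=Q[(Q[:,0]>a)&(Q[:,0]<a+.01)]
    if len(w)>5: print(round(a,3),len(w),"n",np.percentile(w[:,1],[3,50,97]).round(4),"z",np.percentile(w[:,2],[3,50,97]).round(4))
print("y range",Q[:,0].min(),Q[:,0].max())
save(f,"w4.png")
g=grab("side"); save(g,"s4.png",(200,60,360,210),4)
E
```

```text
clock: 6.55
position: [0.4593, 0.1695, 0.2664]
tool_rot: [2.75, -0.001, 1.75]
force: [0.1, 0.1, -0.8]
grip_width: 0.0275
finger_force: 62.0
rotvec left [-0.16 -0.05  0.01] TCP from T: y,n,z -0.0015 -0.0004 0.1089 force y,n,z [ 0.1 -0.1 -0.8] clock 6.55 q [ 0.07  0.18 -0.7   2.19  0.57  0.52 -0.88]
447
-0.015 70 n [-0.0024 -0.0005  0.0013] z [-0.0014 -0.0004  0.0012]
-0.005 77 n [-0.0024 -0.0009  0.0013] z [-0.0016 -0.0002  0.0009]
0.005 81 n [-0.0023 -0.0002  0.0013] z [-0.0015 -0.0003  0.0011]
0.015 78 n [-0.0023 -0.0005  0.0013] z [-0.0016 -0.0002  0.0009]
0.025 84 n [-0.0023 -0.0005  0.0013] z [-0.0015 -0.0002  0.0008]
0.035 57 n [-0.0022 -0.0008  0.0013] z [-0.0101 -0.0007  0.0007]
y range -0.014416700656753257 0.0403047901863702
```

View pics/w4.png

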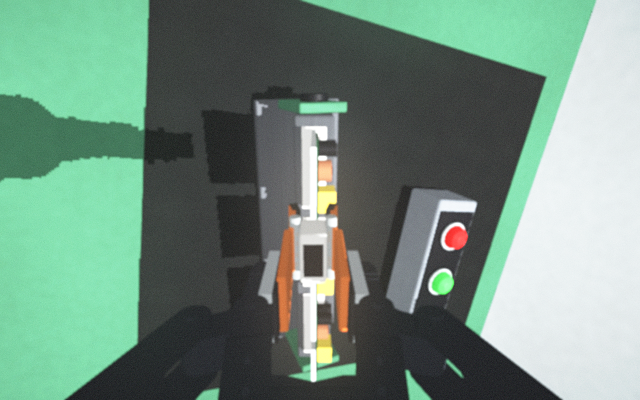

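Plate top edge confirmed in the wrist view at (312,130)–(308,215): centred under the jaws within 1 mm and height within 0.5 mm. Descend along the plate.

```bash
python3 -m crank '0.02 0.0015 0 0.008 0 0 0;0.02 0 0 0.01 0 0 0;0.02 0 0 0.01 0 0 0;0.02 0 0 0.01 0 0 0;0.02 0 0 0.01 0 0 0;0.02 0 0 0.008 0 0 0;0.02 0 0 0 0 0 0;0.02 0 0 0 0 0 0'
python3 rel.py
python3 -m crank '0.02 0 0 0.003 0 0 0;0.02 0 0 0.003 0 0 0;0.02 0 0 0.002 0 0 0;0.02 0 0 0.002 0 0 0;0.02 0 0 0.002 0 0 0;0.02 0 0 0.001 0 0 0;0.02 0 0 0 0 0 0;0.02 0 0 0 0 0 0'
python3 rel.py
```

```text
clock: 7.32
position: [0.48, 0.1753, 0.2145]
tool_rot: [2.751, -0.001, 1.75]
force: [-0.8, 0.2, -1.4]
grip_width: 0.0273
finger_force: 62.0
rotvec left [-0.18 -0.07  0.04] TCP from T: y,n,z 0.0005 -0.0006 0.0528 force y,n,z [ 0.3 -1.2 -1. ] clock 7.3167 q [-0.05  0.3  -0.59  2.21  0.81  0.44 -1.11]
clock: 7.98
position: [0.4852, 0.1764, 0.2041]
tool_rot: [2.747, -0.0, 1.75]
force: [-25.3, -7.5, 42.4]
grip_width: 0.0274
finger_force: 66.5
rotvec left [ 0.   -0.03  0.05] TCP from T: y,n,z 0.0007 0.0003 0.0411 force y,n,z [-2.9 -7.9 49.2] clock 7.9833 q [-0.07  0.32 -0.56  2.21  0.87  0.43 -1.16]
```

Fully seated: the stop is at TCP 41 mm with 49 N axial force. Now open slowly while following down.

```bash
python3 -m crank '0.029 0 0 0 0 0 0;0.031 0 0 0.0005 0 0 0;0.033 0 0 0.0006 0 0 0;0.035 0 0 0.0006 0 0 0;0.037 0 0 0.0006 0 0 0;0.039 0 0 0.0006 0 0 0;0.041 0 0 0.0006 0 0 0;0.041 0 0 0 0 0 0' 20
python3 rel.py
```

```text
clock: 8.65
position: [0.4867, 0.1766, 0.1996]
tool_rot: [2.749, -0.001, 1.75]
force: [-2.4, -0.2, 6.2]
grip_width: 0.0411
finger_force: 5.2
rotvec left [-0.1  -0.08  0.03] TCP from T: y,n,z 0.0006 -0.0001 0.0364 force y,n,z [0.2 0.2 6.7] clock 8.65 q [-0.08  0.33 -0.55  2.21  0.88  0.42 -1.18]
```

```bash
python3 -m crank '0.042 0 0 0.0006 0 0 0;0.043 0 0 0.0006 0 0 0;0.044 0 0 0.0005 0 0 0;0.046 0 0 0.0005 0 0 0;0.048 0 0 0.0005 0 0 0;0.052 0 0 0 0 0 0;0.058 0 0 0 0 0 0;0.058 0 0 0 0 0 0' 20
python3 rel.py
python3 - <<'E'
from h import *
d=np.load("plate.npz"); Rt=d["Rt"]; T=np.array([0.5006,0.1785,0.166])
f=grab("wrist"); gy,gx=np.mgrid[0:400,0:640]; X,zz=pts(f,np.c_[gx.ravel(),gy.ravel()])
q=(X-T)@Rt; q[:,2]*=-1
H=cv2.cvtColor(f["pixels"],cv2.COLOR_RGB2HSV).reshape(-1,3)
o=(H[:,0]>=3)&(H[:,0]<=18)&(H[:,1]>120)&(H[:,2]>60)&(zz>0)&(abs(q[:,0])<.02)&(abs(q[:,1])<.04)&(q[:,2]>-.03)
for nm,s in(("-n",o&(q[:,1]<0)),("+n",o&(q[:,1]>0))): 
    Q=q[s]; t=Q[Q[:,2]>np.percentile(Q[:,2],99)-.006]; print(nm,len(Q),"top z",np.percentile(Q[:,2],99),"top centre",t.mean(0).round(4))
save(f,"w5.png")
E
```

```text
clock: 9.32
position: [0.4874, 0.1765, 0.1967]
tool_rot: [2.75, -0.001, 1.75]
force: [0.4, 0.9, 0.1]
grip_width: 0.0581
finger_force: 0.0
rotvec left [-0.16 -0.06  0.02] TCP from T: y,n,z 0.0004 -0.0005 0.0335 force y,n,z [ 0.8  0.5 -0.1] clock 9.3167 q [-0.09  0.34 -0.55  2.21  0.9   0.42 -1.19]
-n 3142 top z 0.05309396867595094 top centre [ 0.0023 -0.0235  0.0512]
+n 3085 top z 0.05317043866835063 top centre [0.0021 0.022  0.0513]
```

View pics/w5.png

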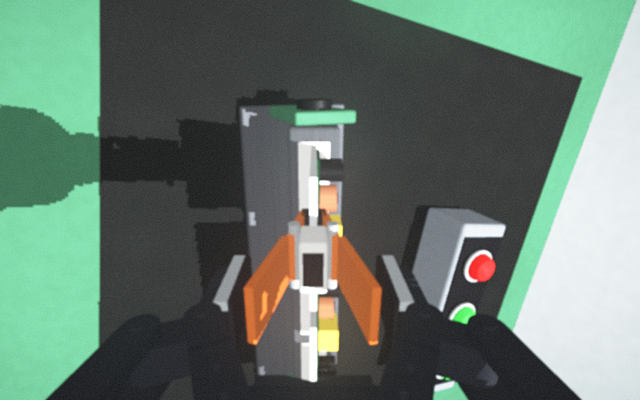

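The wrist view shows the handles freely splayed and symmetric about (312,270), fingers clear on both sides, logger on the plate's edge. Open wide and back straight out, then verify.

```bash
python3 -m crank '0.0854 0 0 0 0 0 0;0.0854 0 0 0 0 0 0;0.0854 0 0 0 0 0 0;0.0854 0 0 -0.01 0 0 0;0.0854 0 0 -0.02 0 0 0;0.0854 0 0 -0.03 0 0 0;0.0854 0 0 -0.03 0 0 0;0.0854 0 0 -0.03 0 0 0'
python3 rel.py
python3 - <<'E'
from h import *
d=np.load("plate.npz"); Rt=d["Rt"]; T=np.array([0.5006,0.1785,0.166])
for c in("wrist","side","scene"):
    f=grab(c); gy,gx=np.mgrid[0:400,0:640]; X,zz=pts(f,np.c_[gx.ravel(),gy.ravel()])
    q=(X-T)@Rt; q[:,2]*=-1
    H=cv2.cvtColor(f["pixels"],cv2.COLOR_RGB2HSV).reshape(-1,3)
    o=(H[:,0]>=3)&(H[:,0]<=18)&(H[:,1]>120)&(H[:,2]>60)&(zz>0)&(abs(q[:,0])<.03)&(abs(q[:,1])<.04)&(q[:,2]>-.028)&(q[:,2]<.07)
    Q=q[o]; print(c,len(Q),Q.min(0).round(4),Q.max(0).round(4)) if len(Q) else print(c,0)
    for s in(-1,1):
        t=Q[(Q[:,1]*s>0)&(Q[:,2]>.04)]
        if len(t)>5: print("  handle",s,t.mean(0).round(4))
    if c=="scene": save(f,"end.png",(330,140,470,270),5)
E
```

```text
clock: 10.03
position: [0.4414, 0.1687, 0.3085]
tool_rot: [2.751, -0.001, 1.751]
force: [0.7, -0.2, 0.4]
grip_width: 0.0856
finger_force: 0.0
rotvec left [-0.22 -0.12  0.08] TCP from T: y,n,z 0.0009 -0.0007 0.1546 force y,n,z [-0.3  0.8  0.1] clock 10.0333 q [ 0.16  0.08 -0.77  2.16  0.38  0.6  -0.71]
wrist 1489 [-0.0121 -0.0263 -0.0272] [0.0142 0.025  0.0539]
  handle -1 [ 0.002  -0.0226  0.0484]
  handle 1 [0.0019 0.0208 0.048 ]
side 133 [-0.0167 -0.0273 -0.0267] [0.0181 0.0228 0.0525]
  handle -1 [-0.0004 -0.0256  0.0501]
  handle 1 [-0.001   0.0192  0.0473]
scene 472 [-0.0124 -0.0256 -0.0266] [0.0134 0.0282 0.0525]
  handle -1 [ 0.0001 -0.0208  0.0458]
  handle 1 [0.0015 0.0245 0.0466]
```

View pics/end.png

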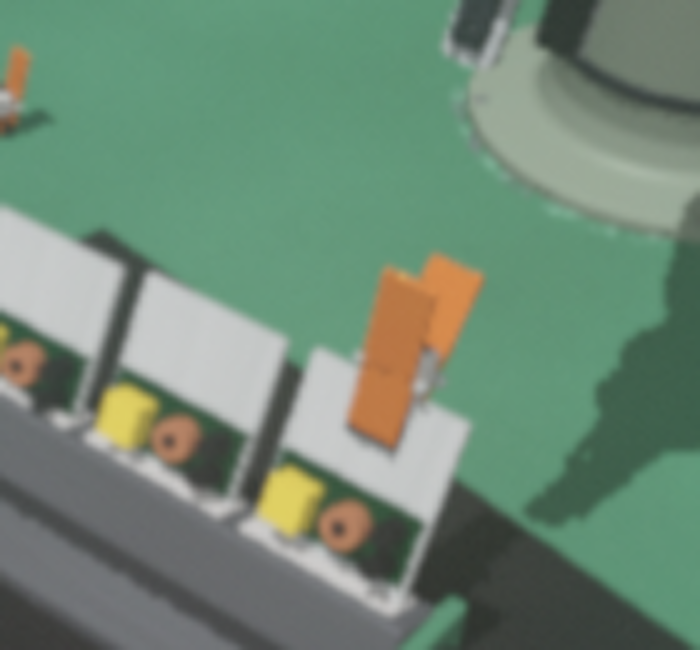

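The logger sits square on the middle of the left plate's top edge at (400,350), with its jaws shut and the arm clear.

```bash
python3 -c "
from workcell import bot
print(bot.job_done())"
```

```text
the job is handed in; nothing more can be done
None
```

I clipped the logger onto the middle of the left (red-lamp) bay's top edge, square and pushed to its stop, let go and handed the job in at about 10 s; no verdict came back, and the pin itself can't be seen in the images.

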